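Light the tall crystal with the pocket torch

ROBOT

A 6-joint arm with a two-finger parallel gripper is mounted at the origin on the work surface. World frame = base frame: x ahead of the robot, y to its left, z up, the work surface at z = 0. Lengths are in m, angles in degrees, forces in N, time in s.
With the tool pointing down it reaches from about 0.4 to 0.825 m from the base axis. Payload 7 kg.
Tool frame: the origin (TCP) lies at the very end of the fingers, on their centre line; the grasp point (between the pads) lies 19 mm behind it; z points along the fingers, y is the line along which they close (so a half turn about z gives the same grasp; the last joint's range is limited). The gripper opens to 88 mm and grips with 3 to 60 N. Pads are 19 mm wide; open, the fingers measure 130 mm over their backs; the gripper's body (78 mm by 193 mm) begins 47 mm behind the grasp point.
Start: joints at [87.897, 20.546, 0.682, 0, -70.136, -16.507], TCP at [0.215, 0.64, 0.227] pointing down, gripper open.
Joint ranges: [-176.03, 176.03], [-82.01, 121.73], [-58.28, 71.71], [-173.87, 95.51], [-174.79, -0.11], [-173.66, 173.66]. Speed limits (degrees/s): [136.94, 136.94, 172.46, 180, 180, 180].

INTERFACE

Orientations are given as [roll, pitch, yaw] about the fixed x, y, z axes, in that order (R = Rz(yaw) Ry(pitch) Rx(roll)).
In Python, from plant import ctrl, viewer gives the robot as it stands.
- The arm moves only by the tool servo_tool, never from a script. Its argument "rows" is a list of rows, each a list of 6 numbers: the shift along the world's x, y, z in mm, then the turn, a rotation vector about the world's x, y, z in degrees. A call has 1 to 5 rows; each row shifts and turns the commanded pose from where the row before left it; what a row does not reach is not made up. A row lasts 1/12 s, in which the tool goes at most 41.7 mm and 7.16 degrees, less where a joint would pass 70% of its speed; a pose out of reach is approached as far as the arm can. A call is refused whole if a number of a shift passes 41.7 or a number of a turn 7.16, either way. A call with a gripper value outside its range is refused whole. "fingers" is the finger opening in mm, from 0 to 87.6, set as the call begins (left out, the last holds). The fingers move at their own pace and stop on an object; the grip force is fixed at half the most. Time passes only in rows, so rows that do not move let the fingers close. It gives the time, the measured TCP pose, the force and the opening at its end, in the units of the state.
- ctrl.get_obs(): the state, without advancing time (a new reading comes with each control period).
- viewer.snapshot(name): name is "side" or "top"; returns (picture, depth): 420x560x3 uint8, red, green, blue; 420x560 float32, m along the optical axis (not along the pixel's ray), 0 where there is no reading.
- viewer.calibration(name): a dict with "fx", "fy", "cx", "cy" (pixels), "origin" and "rotation" of the camera in the world. Camera axes: x right, y up, looking along -z (the intrinsics and any distortion apply to the point x, -y, -z); pixel columns grow to the right and rows downward; lengths in m; the calibration is good to about 2 mm. A picture is of the moment at which its call begins. calibration takes no time and is no camera call.
- ctrl.close_job(): hands the job in, once; it reports no verdict.
The state is a dict: "clock": time; "joint_pos": joint angles; "qvel": joint speeds; "tau": joint torques, N m; "tool_pos": TCP position; "orientation": TCP orientation; "force": force on the tool from outside, world axes, zero at the start; "moment": the same for the moment, N m; "opening": finger opening in m.
Only numpy, scipy, OpenCV 4.12 (cv2) and the standard library are available. Lean on these libraries where they do the work, as an engineer would, in place of code of your own. Each camera call takes 0.05 s, during which the arm holds its last target. There are 200 camera calls.

TASK

Draw the metal pocket torch straight up out of its socket in the wooden block, then tilt it to about 45 degrees and hold it in the air with its lens about 10 cm from the taller of the two crystal points on the black slab, aimed at the middle of that crystal, so that its inside can be looked at. Finish holding the torch still there: do not put it down or let go. Do not touch the crystals, and leave everything else where it stands.

Things in the scene. Friction and masses are not known exactly. Their poses are not given: they have to be found in the camera images.
- torch: aluminium pocket torch, a round rod 130 mm long, about 0.12 kg (varies), standing lens down in any one of the block's three sockets with 1.5 mm of play all round; its upper 83 mm stand out. Origin: centre of the flat lens face. z axis: from lens to tail (up at the start); it shines along -z
- torch_mid (a point): centre of the torch, on its axis, 65 mm from the lens face; same axes. Along the torch from the lens: head 32 mm across for 28 mm, tapering to the 24 mm round body from 36 to 126 mm, then a dark rubber button 16 mm wide, 4 mm high
- torch_lens (a point): centre of the torch's lens face; same axes as the torch (it shines along -z)
- holder: fixed wooden block, 75 mm (x) by 205 mm (y) by 55 mm high, with a row of three equal round sockets 35 mm wide and 45 mm deep along its y axis, 65 mm apart, the middle one at the block's centre. Origin: centre of its underside, on the work surface; z up. Turned by up to 0.35 rad. It stands left or right
- brush_mid (a point): centre (62 mm above its foot) of a dusting brush, 124 mm tall and up to 32 mm wide, dark wood handle down, pale bristles up, in another socket of the block; leave it
- tube_mid (a point): centre (52 mm above its foot) of a round cardboard match tube with a cork, 103 mm tall, 31 mm wide, in another socket of the block; leave it
- slab: fixed black stone slab, 130 mm (x) by 260 mm (y) by 25 mm high, on the side the block is not. Origin: centre of its underside; z up. The two crystals stand on it about 130 mm apart, one towards each end along its y axis
- tall: the taller crystal point: six-sided, pointed at the top, 80 mm tall, up to 40 mm wide, loose, standing on the slab. Origin: centre of its underside; z up
- tall_mid (a point): middle of the taller crystal, on its axis, 40 mm above its underside: the point to aim the torch at
- short: the shorter crystal point, 45 mm tall, up to 40 mm wide, loose on the slab; leave it. Origin: centre of its underside
- candle_mid (a point): centre of a loose candle glass, 80 mm wide, 88 mm tall, beyond the middle of the table; leave it
- diffuser_mid (a point): a point 50 mm up the axis of a loose scent bottle, 68 mm wide, 97 mm tall with thin sticks up to 215 mm, beyond the middle of the table; leave it
- bowl: loose wooden bowl, 120 mm wide, 50 mm tall, at the left; origin: centre of its underside; leave it
- dish: loose low brass dish, 90 mm wide, 14 mm tall, between the robot and the middle of the table; origin: centre of its underside; leave it
Not all that is in view belongs to the job. What is shaped like the short but yellow is not meant.

How it is judged:
By the outcome, as a careful person would: the job done as asked, in the order asked, and still so for the second after the job is handed in, while the arm keeps its last pose, push and grip.
It also fails if it takes over 38 s, if anything falls off the work surface, if the arm or the gripper's body presses on something with over 40 N, if the wrist force passes 120 N, or if a joint passes its speed limit or range.

## Working session

There is one attempt and no reset: what is moved stays moved. The work goes in short steps, Python scripts to look and compute and a tool call to move; the robot and the scene stay as the last step left them, time stands still between calls to the robot, and variables do not carry over. Pictures are saved under pics/ and viewed, on a budget of 10 in all, crops included, one or two more only if the job needs it, and the job is handed in when it is done.

Besides the shell and the picture viewer there is one more tool, called after "Emit:" by a JSON object that holds its "op" and its "data", one argument or row to a line. servo_tool: Moves the arm, as the interface text tells. Its arguments: {"type":"object","properties":{"rows":{"type":"array","items":{"type":"array","items":{"type":"number"}}},"fingers":{"type":"number"}},"required":["rows"]}

```bash
mkdir -p pics; cat > h.py <<'E'
import numpy as np, cv2
from plant import ctrl, viewer
def snap(n,f=None):
    p,d=viewer.snapshot(n); 
    if f: cv2.imwrite('pics/'+f,p[:,:,::-1])
    return p,d
def pts(n,d):
    c=viewer.calibration(n); v,u=np.mgrid[:d.shape[0],:d.shape[1]]
    P=np.stack([(u-c['cx'])/c['fx']*d,-(v-c['cy'])/c['fy']*d,-d],-1)
    W=P@np.array(c['rotation']).T+np.array(c['origin']); W[d==0]=np.nan
    return W
E
python3 - <<'E'
from h import *
for n in('side','top'):
    p,d=snap(n,n+'0.png'); np.savez(n+'0.npz',p=p,d=d,W=pts(n,d)); print(viewer.calibration(n))
print(ctrl.get_obs())
E
```

```text
Traceback (most recent call last):
  File "h.py", line 10, in pts
    W=P@np.array(c['rotation']).T+np.array(c['origin']); W[d==0]=np.nan
      ~~~~~~~~~~~~~~~~~~~~~~~~~~~^~~~~~~~~~~~~~~~~~~~~~
ValueError: operands could not be broadcast together with shapes (420,560) (3,)
```

```bash
python3 - <<'E'
from h import *
for n in('side','top'): print(viewer.calibration(n))
print(ctrl.get_obs())
E
```

```text
{'fx': 486.59398526341096, 'fy': 486.59398526341096, 'cx': 282.88500340610295, 'cy': 211.83116946929096, 'origin': array([ 0.03080046, -0.59481961,  0.70559285]), 'rotation': array([ 55.86522683,   1.30346775, -37.91931524])}
{'fx': 530.1754768479781, 'fy': 530.1754768479781, 'cx': 273.52381769048395, 'cy': 215.37796613319802, 'origin': array([0.4494128 , 0.14461354, 1.52687282]), 'rotation': array([  5.690572  ,  -1.26698098, -89.25046075])}
{'clock': 0.05, 'joint_pos': array([ 8.78984880e+01,  2.05909604e+01,  6.34787372e-01, -1.85000641e-02,
       -7.01355509e+01, -1.65078163e+01]), 'qvel': array([-0.03853712, -0.04468172,  0.11735486,  0.04990501,  0.06140553,
        0.10374474]), 'tau': array([-1.80094696e-03, -5.84677792e+01,  2.94054723e+01,  7.02584848e+00,
        1.02030829e-02, -5.44092404e-05]), 'tool_pos': array([0.21527137, 0.63925134, 0.22564084]), 'orientation': array([ 1.79907115e+02, -9.39081098e-03, -1.86156209e+01]), 'force': array([-0.04185467, -0.46317684, -0.59383025]), 'moment': array([0.01398017, 0.03351033, 0.03685507]), 'opening': 0.08748950878976082}
```

View pics/side0.png

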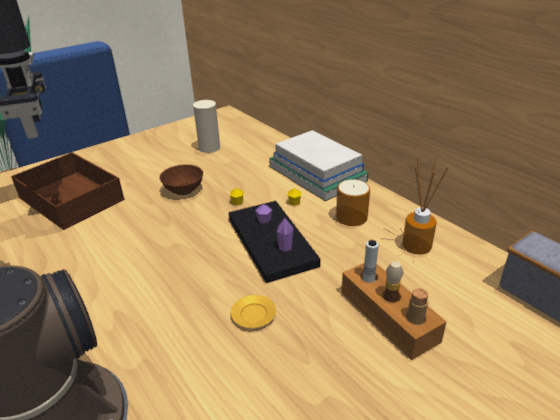

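The side view shows the torch (371,262) in the block's far socket, then the brush (394,280) and the tube (418,305). The tall purple crystal is at (285,235) and the short one at (264,212). The yellow look-alikes are at (237,196) and (294,196). A grey cylinder at (207,125) could be mistaken for the torch, but it isn't in the block. The calibration rotation turns out to be roll/pitch/yaw angles, so I'll convert it.

```bash
sed -i "s/np.array(c\['rotation'\]).T/Rot.from_euler('xyz',c['rotation'],degrees=True).as_matrix().T/; 1a from scipy.spatial.transform import Rotation as Rot" h.py
python3 - <<'E'
from h import *
for n in('side','top'):
    p,d=snap(n,n+'1.png'); W=pts(n,d); np.savez(n+'.npz',p=p,d=d,W=W)
    hsv=cv2.cvtColor(p,cv2.COLOR_RGB2HSV)
    print(n,'table z',np.nanmedian(W[300:,300:,2]), 'nodepth',(d==0).mean())
    m=cv2.inRange(hsv,(120,60,40),(155,255,255))
    k,l,s,c=cv2.connectedComponentsWithStats(m)
    for i in range(1,k):
        if s[i,4]>30: 
            w=W[l==i]; print('purple',s[i],np.nanmedian(w,0),np.nanmin(w,0),np.nanmax(w,0))
W=np.load('side.npz')['W']
for u,v in((371,262),(371,243),(394,268),(418,293),(285,235),(264,212)): print(u,v,W[v,u])
E
```

```text
side table z 0.0006579042996255335 nodepth 0.003677721088435374
purple [255 204  18  20 254] [0.57353621 0.20240696 0.05001758] [0.56119942 0.19131416 0.0237225 ] [0.62343615 0.26421845 0.0708647 ]
purple [276 217  18  35 455] [0.54583603 0.08356168 0.06536115] [0.53335729 0.07412233 0.02333029] [0.62404001 0.18744934 0.10325345]
top table z 0.000979838295551816 nodepth 0.004204931972789116
purple [233 216  13  12 124] [0.57832557 0.20944194 0.05854891] [0.5623338  0.19310144 0.02280592] [0.5941367  0.22684191 0.07403843]
371 262 [ 0.59369254 -0.12435067  0.09976619]
371 243 [ 0.59527299 -0.11837984  0.14135863]
394 268 [ 0.5842331  -0.18594023  0.13085292]
418 293 [ 0.58371151 -0.24311135  0.11253329]
285 235 [0.54215852 0.07757781 0.07234082]
264 212 [0.57190813 0.19683395 0.05747431]
```

View pics/top1.png

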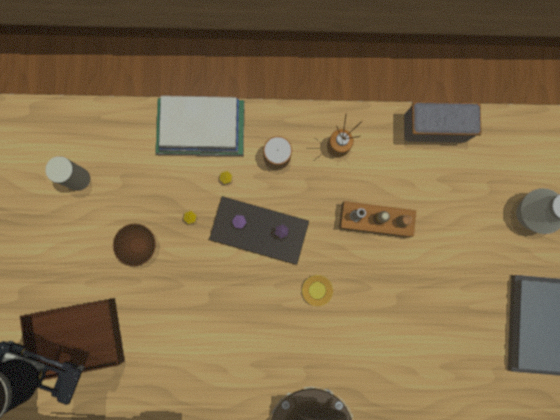

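The top view confirms the layout: torch (361,214), brush (384,217), tube (405,221), tall crystal (281,232), short crystal (238,222), slab between them. Next I'll fit the torch and crystal axes.

```bash
python3 - <<'E'
from h import *
from scipy.optimize import least_squares
S=np.load('side.npz');T=np.load('top.npz')
def circ(w,r):
    f=least_squares(lambda c:np.hypot(*(w[:,:2]-c).T)-r,w[:,:2].mean(0)+[.008,.008],loss='soft_l1',f_scale=.002); return f.x,np.sqrt((f.fun**2).mean())
for nm,c,z0,z1,r in(('torch',(.60,-.12),.075,.128,.012),('tube',(.59,-.25),.08,.105,.0155),('brush',(.59,-.185),.07,.13,.014)):
    for n,Q in(('side',S),('top',T)):
        W=Q['W']; m=(np.hypot(W[...,0]-c[0],W[...,1]-c[1])<.03)&(W[...,2]>z0)
        w=W[m]; s=w[w[:,2]<z1]
        print(nm,n,len(s),circ(s,r) if len(s)>5 and n=='side' else '', 'zmax',np.sort(w[:,2])[-4:], 'top mean',w[w[:,2]>w[:,2].max()-.012].mean(0))
for nm,c in(('tall',(.555,.09)),('short',(.58,.21))):
    for n,Q in(('side',S),('top',T)):
        W=Q['W']; m=(np.hypot(W[...,0]-c[0],W[...,1]-c[1])<.04)&(W[...,2]>.032); w=W[m]
        o=np.argsort(w[:,2])[-5:]; print(nm,n,len(w),'apex',w[o].mean(0),'range',w.min(0),w.max(0))
# holder, slab by minAreaRect in top
for nm,c,z0,z1,r in(('holder',(.59,-.18),.045,.062,.14),('slab',(.57,.15),.018,.033,.17)):
    W=T['W']; m=(np.hypot(W[...,0]-c[0],W[...,1]-c[1])<r)&(W[...,2]>z0)&(W[...,2]<z1)
    print(nm,cv2.minAreaRect(W[m][:,:2].astype(np.float32)*1000),np.median(W[m][:,2]))
def crop(p,u,v): return cv2.resize(p[v-50:v+50,u-70:u+70],None,fx=4,fy=4,interpolation=cv2.INTER_CUBIC)
im=np.vstack([crop(S['p'],395,280),crop(S['p'],285,235)]); im=cv2.resize(im,None,fx=.75,fy=.75)
cv2.imwrite('pics/crop.png',im[:,:,::-1])
E
```

```text
torch side 261 (array([ 0.60073224, -0.11498187]), np.float64(0.001102213016573766)) zmax [0.14149511 0.14186562 0.14217791 0.14234627] top mean [ 0.59720191 -0.11817639  0.13670963]
torch top 36  zmax [0.14261744 0.14451747 0.1446454  0.14631426] top mean [ 0.59963201 -0.11558092  0.13888264]
tube side 211 (array([ 0.58701522, -0.24373728]), np.float64(0.0014279872252888728)) zmax [0.11552932 0.11554106 0.1158268  0.11587039] top mean [ 0.58258212 -0.24663964  0.11176055]
tube top 42  zmax [0.11879761 0.11897681 0.11966466 0.12244214] top mean [ 0.58418912 -0.2439461   0.11444508]
brush side 391 (array([ 0.5940203 , -0.17924547]), np.float64(0.0016807117829589927)) zmax [0.135062   0.13512492 0.13516479 0.13552334] top mean [ 0.58919873 -0.18299124  0.13007603]
brush top 88  zmax [0.13652663 0.13735582 0.13774346 0.14043269] top mean [ 0.59255336 -0.17926199  0.13299891]
tall side 391 apex [0.55115444 0.09225999 0.1022105 ] range [0.53335729 0.07412233 0.03208902] [0.57087755 0.11034108 0.10325345]
tall top 147 apex [0.55086972 0.09322954 0.10294957] range [0.52369628 0.05507008 0.0321156 ] [0.58286319 0.12551161 0.1050172 ]
short side 207 apex [0.57586433 0.20941994 0.06993575] range [0.56119942 0.19131416 0.03225694] [0.59587308 0.22314722 0.07229951]
short top 144 apex [0.57835629 0.21190222 0.07188504] range [0.54751768 0.17970682 0.03214424] [0.60376772 0.2421895  0.07403843]
holder ((592.5007934570312, -181.21588134765625), (207.9784698486328, 76.32923126220703), 83.59871673583984) 0.054980962228289076
slab ((615.7234497070312, 143.45361328125), (269.4149475097656, 247.1066131591797), 75.04347229003906) 0.024838008161279124
```

View pics/crop.png

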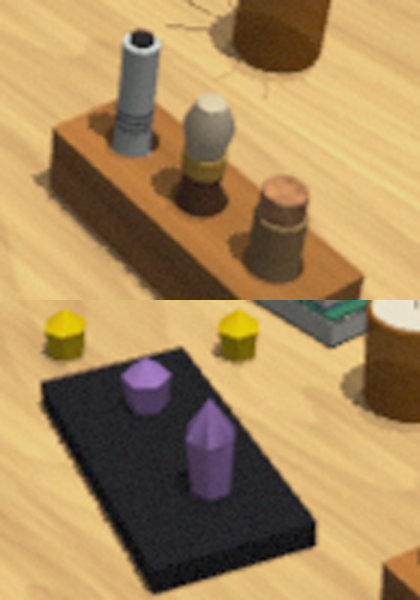

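The crop confirms the grey-metal rod with the dark button at the block's +y end as the torch, with the brush and cork tube beside it. The taller purple crystal is the slab's near one.
- **Torch axis:** about (0.600, -0.1155), top at 0.141.
- **tall_mid:** about (0.5515, 0.0925, 0.065).

The plan is to grip from above with the fingers closing across the row (yaw -96), lift, then tilt and aim from the -y side.

Emit:
{"op": "servo_tool", "data": {
  "rows": [
    [15.4,-30.2,1.5,0,0,-3.1],
    [15.4,-30.2,1.5,0,0,-3.1],
    [15.4,-30.2,1.5,0,0,-3.1],
    [15.4,-30.2,1.5,0,0,-3.1],
    [15.4,-30.2,1.5,0,0,-3.1]
  ],
  "fingers": 60
}}

```text
clock: 0.57
tool_pos: [0.2928, 0.487, 0.2338]
orientation: [180.0, -0.0, -34.2]
force: [-0.1, 0.2, 0.7]
opening: 0.0621
```

Emit:
{"op": "servo_tool", "data": {
  "rows": [
    [15.4,-30.2,1.5,0,0,-3.1],
    [15.4,-30.2,1.5,0,0,-3.1],
    [15.4,-30.2,1.5,0,0,-3.1],
    [15.4,-30.2,1.5,0,0,-3.1],
    [15.4,-30.2,1.5,0,0,-3.1]
  ]
}}

```text
clock: 0.98
tool_pos: [0.3697, 0.336, 0.2416]
orientation: [-180.0, 0.0, -49.7]
force: [1.7, 0.8, 0.1]
opening: 0.06
```

Emit:
{"op": "servo_tool", "data": {
  "rows": [
    [15.4,-30.2,1.5,0,0,-3.1],
    [15.4,-30.2,1.5,0,0,-3.1],
    [15.4,-30.2,1.5,0,0,-3.1],
    [15.4,-30.2,1.5,0,0,-3.1],
    [15.4,-30.2,1.5,0,0,-3.1]
  ]
}}

```text
clock: 1.4
tool_pos: [0.4467, 0.185, 0.2492]
orientation: [-180.0, 0.0, -65.2]
force: [0.3, 1.2, 0.1]
opening: 0.0598
```

Emit:
{"op": "servo_tool", "data": {
  "rows": [
    [15.4,-30.2,1.5,0,0,-3.1],
    [15.4,-30.2,1.5,0,0,-3.1],
    [15.4,-30.2,1.5,0,0,-3.1],
    [15.4,-30.2,1.5,0,0,-3.1],
    [15.4,-30.2,1.5,0,0,-3.1]
  ]
}}

```text
clock: 1.82
tool_pos: [0.5237, 0.034, 0.2566]
orientation: [-180.0, 0.0, -80.8]
force: [0.6, 1.5, 0.9]
opening: 0.06
```

Emit:
{"op": "servo_tool", "data": {
  "rows": [
    [15.4,-30.2,1.5,0,0,-3.1],
    [15.4,-30.2,1.5,0,0,-3.1],
    [15.4,-30.2,1.5,0,0,-3.1],
    [15.4,-30.2,1.5,0,0,-3.1],
    [15.4,-30.2,1.5,0,0,-3.1]
  ]
}}

```text
clock: 2.23
tool_pos: [0.6008, -0.117, 0.2639]
orientation: [180.0, 0.0, -96.3]
force: [0.1, 0.7, 0.5]
opening: 0.0598
```

Emit:
{"op": "servo_tool", "data": {
  "rows": [
    [0,0.3,-25,0,0,0],
    [0,0.3,-25,0,0,0],
    [0,0.3,-25,0,0,0],
    [0,0.3,-20,0,0,0],
    [0,0,0,0,0,0]
  ]
}}

```text
clock: 2.65
tool_pos: [0.5975, -0.1141, 0.1642]
orientation: [179.6, -0.0, -96.2]
force: [-1.1, 1.2, -0.3]
opening: 0.06
```

```bash
python3 - <<'E'
from h import *
p,d=snap('side'); 
cv2.imwrite('pics/pre.png',cv2.resize(p[150:350,270:530],None,fx=3,fy=3)[:,:,::-1])
print(ctrl.get_obs())
E
```

```text
{'clock': 2.7, 'joint_pos': array([ 7.52105010e+00,  1.71468978e+01, -1.24072529e+01, -2.13787907e-02,
       -6.07273696e+01, -1.36374040e+01]), 'qvel': array([ 0.17974601, -2.14832354,  3.48057189,  1.27547593, -1.59031279,
        0.04327329]), 'tau': array([-1.05437986e-01, -4.95893419e+01,  2.55966067e+01,  6.04414478e+00,
        4.49882224e-01, -5.96513724e-03]), 'tool_pos': array([ 0.59886302, -0.11427462,  0.16689261]), 'orientation': array([ 1.79722030e+02, -4.83031408e-02, -9.61267361e+01]), 'force': array([ 0.32340592, -0.10391858,  1.5397412 ]), 'moment': array([ 0.05717142, -0.07936821,  0.0137833 ]), 'opening': 0.059663609923384854}
```

View pics/pre.png

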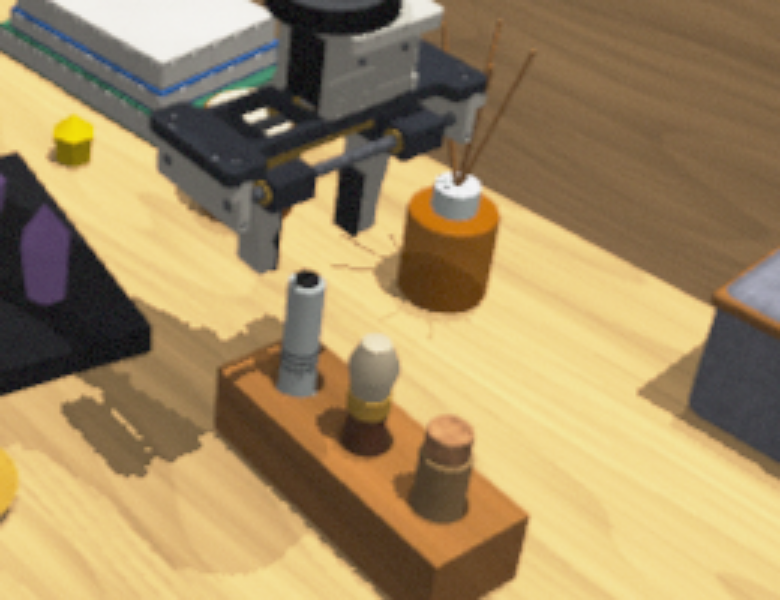

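The open fingers straddle the torch, which is at (300,330) in the crop. The brush and tube are clear. I'll check the diffuser stick clearance, then descend.

```bash
python3 - <<'E'
from h import *
for n in('side','top'):
    W=np.load(n+'.npz')['W']; m=(W[...,2]>.11)&(W[...,2]<.3)&(W[...,0]>.64)&(W[...,0]<.95)&(abs(W[...,1]+.08)<.15); w=W[m]
    print(n,len(w),np.percentile(w,[0,5,95,100],axis=0).round(3).tolist())
E
```

```text
side 292 [[0.775, -0.106, 0.11], [0.783, -0.098, 0.118], [0.837, -0.042, 0.213], [0.846, -0.036, 0.218]]
top 92 [[0.775, -0.105, 0.112], [0.788, -0.1, 0.119], [0.838, -0.043, 0.216], [0.842, -0.038, 0.219]]
```

Emit:
{"op": "servo_tool", "data": {
  "rows": [
    [0,-0.5,-20,0,0,0],
    [0,-0.5,-20,0,0,0],
    [0,0,-20,0,0,0],
    [0,0,-15,0,0,0],
    [0,0,-8,0,0,0]
  ]
}}

```text
clock: 3.12
tool_pos: [0.6006, -0.115, 0.0859]
orientation: [180.0, -0.0, -96.1]
force: [0.2, 0.1, 0.4]
opening: 0.0601
```

Emit:
{"op": "servo_tool", "data": {
  "rows": [
    [0,0,0,0,0,0],
    [0,0,0,0,0,0],
    [0,0,0,0,0,0]
  ]
}}

```text
clock: 3.37
tool_pos: [0.6016, -0.1151, 0.0877]
orientation: [-179.9, 0.0, -96.1]
force: [-0.3, 0.8, -1.0]
opening: 0.06
```

Emit:
{"op": "servo_tool", "data": {
  "rows": [
    [0,0,0,0,0,0],
    [0,0,0,0,0,0],
    [0,0,0,0,0,0],
    [0,0,0,0,0,0],
    [0,0,0,0,0,0]
  ],
  "fingers": 0
}}

```text
clock: 3.78
tool_pos: [0.6005, -0.1151, 0.0863]
orientation: [-180.0, 0.0, -96.1]
force: [0.7, -0.6, -0.3]
opening: 0.0323
```

Emit:
{"op": "servo_tool", "data": {
  "rows": [
    [0,0,0,0,0,0],
    [0,0,0,0,0,0],
    [0,0,0,0,0,0],
    [0,0,0,0,0,0],
    [0,0,0,0,0,0]
  ]
}}

```text
clock: 4.2
tool_pos: [0.6004, -0.1151, 0.0861]
orientation: [180.0, -0.0, -96.1]
force: [-0.7, 0.2, 0.8]
opening: 0.0226
```

Emit:
{"op": "servo_tool", "data": {
  "rows": [
    [0,0,0,0,0,0],
    [0,0,2,0,0,0],
    [0,0,4,0,0,0],
    [0,0,6,0,0,0],
    [0,0,8,0,0,0]
  ]
}}

```text
clock: 4.62
tool_pos: [0.6001, -0.1151, 0.1061]
orientation: [179.9, -0.0, -96.1]
force: [0.2, -0.0, -2.3]
opening: 0.0232
```

Emit:
{"op": "servo_tool", "data": {
  "rows": [
    [0,0,10,0,0,0],
    [0,0,10,0,0,0],
    [0,0,10,0,0,0],
    [0,0,10,0,0,0],
    [0,0,10,0,0,0]
  ]
}}

```text
clock: 5.03
tool_pos: [0.6005, -0.1151, 0.1575]
orientation: [-180.0, 0.0, -96.1]
force: [0.7, -0.2, -1.5]
opening: 0.0227
```

Emit:
{"op": "servo_tool", "data": {
  "rows": [
    [0,0,14,0,0,0],
    [0,0,14,0,0,0],
    [0,0,14,0,0,0],
    [0,0,14,0,0,0],
    [0,0,10,0,0,0]
  ]
}}

```text
clock: 5.45
tool_pos: [0.6008, -0.1152, 0.2242]
orientation: [-179.9, 0.0, -96.1]
force: [0.6, -0.3, -0.8]
opening: 0.0229
```

Emit:
{"op": "servo_tool", "data": {
  "rows": [
    [0,0,10,0,0,0],
    [0,0,4,0,0,0],
    [0,0,0,0,0,0],
    [0,0,0,0,0,0]
  ]
}}

```text
clock: 5.78
tool_pos: [0.6002, -0.115, 0.2357]
orientation: [180.0, 0.0, -96.1]
force: [0.4, 0.5, -1.9]
opening: 0.0229
```

```bash
python3 - <<'E'
from h import *
p,d=snap('side'); W=pts('side',d)
cv2.imwrite('pics/lift.png',cv2.resize(p[100:350,250:530],None,fx=2,fy=2)[:,:,::-1])
np.savez('lift.npz',p=p,d=d,W=W)
o=ctrl.get_obs(); print(o['joint_pos'],o['tool_pos'])
E
```

```text
[ 7.43128730e+00  1.42979561e+01 -6.99694678e+00 -2.05321489e-02
 -6.87713787e+01 -1.35392931e+01] [ 0.59997699 -0.11504069  0.23529555]
```

View pics/lift.png

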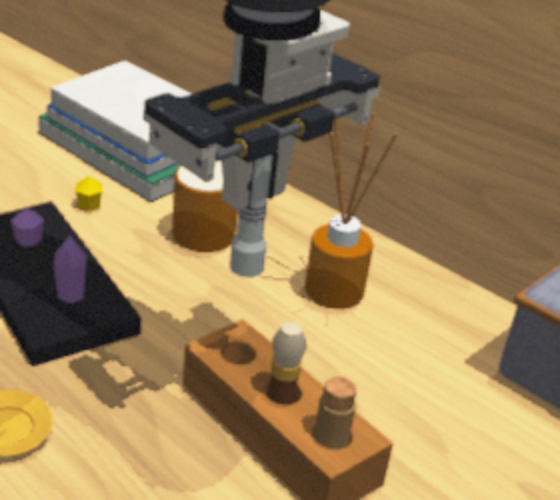

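The torch is drawn clear: its head is at (248,250) in the crop, its socket is empty at (238,350), and the neighbours haven't moved. Now I'll tilt 45° about (0.994, -0.106, 0).

Emit:
{"op": "servo_tool", "data": {
  "rows": [
    [0,0,0,2.5,-0.27,0],
    [0,0,0,4.5,-0.48,0],
    [0,0,0,4.5,-0.48,0],
    [0,0,0,4.5,-0.48,0],
    [0,0,0,4.5,-0.48,0]
  ]
}}

```text
clock: 6.25
tool_pos: [0.6006, -0.1147, 0.2358]
orientation: [-180.0, 20.8, -96.1]
force: [-0.2, 0.0, -1.9]
opening: 0.023
```

Emit:
{"op": "servo_tool", "data": {
  "rows": [
    [0,0,0,4.5,-0.48,0],
    [0,0,0,4.5,-0.48,0],
    [0,0,0,4.5,-0.48,0],
    [0,0,0,4.5,-0.48,0],
    [0,0,0,4.5,-0.48,0]
  ]
}}

```text
clock: 6.67
tool_pos: [0.6005, -0.1155, 0.2356]
orientation: [180.0, 43.5, -96.1]
force: [0.2, -0.0, -2.4]
opening: 0.0226
```

Emit:
{"op": "servo_tool", "data": {
  "rows": [
    [0,0,0,1.7,-0.18,0],
    [0,0,0,0,0,0],
    [0,0,0,0,0,0]
  ]
}}

```text
clock: 6.92
tool_pos: [0.6003, -0.1158, 0.2349]
orientation: [179.8, 44.9, -96.3]
force: [-0.8, 1.3, -0.7]
opening: 0.0228
```

Emit:
{"op": "servo_tool", "data": {
  "rows": [
    [-10,8,-2,0,0,0],
    [-15,15,-8,0,0,0],
    [-15,15,-8,0,0,0],
    [-14,14,-8,0,0,0],
    [-8,8,-4,0,0,0]
  ]
}}

```text
clock: 7.33
tool_pos: [0.5368, -0.0528, 0.2063]
orientation: [-180.0, 44.8, -95.9]
force: [-0.2, -0.3, -1.9]
opening: 0.023
```

Emit:
{"op": "servo_tool", "data": {
  "rows": [
    [0,0,0,0,0,0],
    [0,0,0,0,0,0],
    [0,0,0,0,0,0]
  ]
}}

```text
clock: 7.58
tool_pos: [0.5391, -0.0549, 0.207]
orientation: [-179.8, 44.8, -95.9]
force: [0.3, -0.9, -1.9]
opening: 0.0228
```

```bash
cat > m.py <<'E'
from h import *; import sys
from scipy.optimize import least_squares
o=ctrl.get_obs(); R=Rot.from_euler('xyz',o['orientation'],degrees=True).as_matrix(); t=np.array(o['tool_pos'])
M=np.array([.5515,.0925,.065]); ims=[]
print('tcp',t.round(4),'u',R[:,2].round(3))
for n in('side','top'):
    p,d=snap(n); W=pts(n,d); q=(W-t)@R   # tool frame
    rr=np.hypot(q[...,0],q[...,1])
    m=(rr<.026)&(q[...,2]>.006)&(q[...,2]<.09); w=q[m]
    z=np.sort(w[:,2]); print(n,len(w),'lens z (tool)',z[-5:].round(4))
    if n=='side' or len(w)>80:
        # cylinder axis: head (r16, last 26mm) and body (r12)
        L=.076; body=w[w[:,2]<L-.038]; head=w[(w[:,2]>L-.026)&(w[:,2]<L-.003)]
        P=np.vstack([body,head]); r=np.r_[np.full(len(body),.012),np.full(len(head),.016)]
        f=least_squares(lambda a:np.hypot(P[:,0]-a[0]-a[2]*P[:,2],P[:,1]-a[1]-a[3]*P[:,2])-r,[0,0,0,0],loss='soft_l1',f_scale=.002)
        a=f.x; ax=R@np.array([a[2],a[3],1]); ax/=np.linalg.norm(ax); lens=t+R@np.array([a[0]+a[2]*L,a[1]+a[3]*L,L])
        print(' axis off mm,deg',(a[:2]*1e3).round(1),np.degrees(a[2:]).round(1),'rms',np.sqrt((f.fun**2).mean()).round(4),len(body),len(head))
        v=M-lens; dist=np.linalg.norm(v); print(' lens',lens.round(4),'dist',dist.round(4),'aim err deg',np.degrees(np.arccos(v@ax/dist)).round(2),'miss',(v-(v@ax)*ax).round(4),'elev',np.degrees(np.arcsin(-ax[2])).round(1))
    c=W[(np.hypot(W[...,0]-M[0],W[...,1]-M[1])<.03)&(W[...,2]>.09)&(W[...,2]<.112)]
    if len(c): print(' crystal top',c[np.argsort(c[:,2])[-5:]].mean(0).round(4))
    ims.append(p)
a=ims[0][100:350,180:460]; b=ims[1][140:290,200:440]
b=cv2.resize(b,(560,350)); a=cv2.resize(a,(560,500)) 
cv2.imwrite('pics/'+sys.argv[1],cv2.resize(np.vstack([a,b]),None,fx=.7,fy=.7)[:,:,::-1])
E
python3 m.py t1.png
```

```text
tcp [ 0.5391 -0.0549  0.207 ] u [ 0.075  0.701 -0.709]
side 0 lens z (tool) []
 axis off mm,deg [0. 0.] [0. 0.] rms nan 0 0
 lens [ 0.5448 -0.0016  0.1531] dist 0.1291 aim err deg 2.58 miss [-0.003   0.0037  0.0033] elev 45.2
 crystal top [0.5509 0.0919 0.1025]
top 236 lens z (tool) [0.0739 0.0745 0.0749 0.075  0.0767]
 axis off mm,deg [1.3 0.3] [ 0.  -0.4] rms 0.0017 82 79
 lens [ 0.545  -0.0026  0.1522] dist 0.1292 aim err deg 3.41 miss [-0.0042  0.0048  0.0042] elev 45.2
 crystal top [0.5508 0.0927 0.1041]m.py:17: RuntimeWarning: Mean of empty slice.
  print(' axis off mm,deg',(a[:2]*1e3).round(1),np.degrees(a[2:]).round(1),'rms',np.sqrt((f.fun**2).mean()).round(4),len(body),len(head))
  ret = ret.dtype.type(ret / rcount)
```

View pics/t1.png

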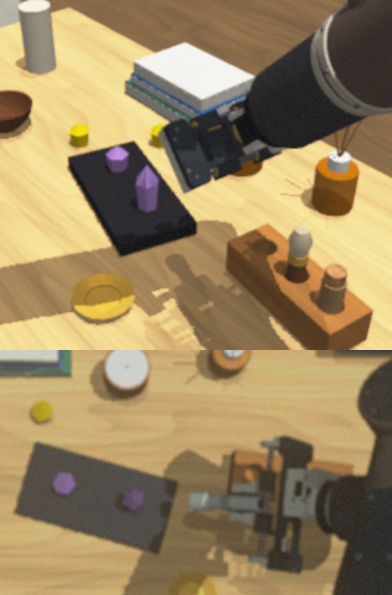

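The top view shows the torch at (215,500) in the picture, still in line with the tool and pointing at the tall crystal (133,498). The side view of it is blocked by the gripper. From the top-view fit, the lens needs a shift of about (-2, +21, -13) mm.

Emit:
{"op": "servo_tool", "data": {
  "rows": [
    [-0.5,6,-4,0,0,0],
    [-0.5,6,-4,0,0,0],
    [-0.5,6,-3,0,0,0],
    [-0.5,3.5,-2,0,0,0],
    [0,0,0,0,0,0]
  ]
}}

```text
clock: 8.1
tool_pos: [0.5359, -0.0326, 0.1924]
orientation: [179.9, 45.0, -96.2]
force: [0.3, 0.6, -2.4]
opening: 0.0229
```

Emit:
{"op": "servo_tool", "data": {
  "rows": [
    [0,0,0,0,0,0],
    [0,0,0,0,0,0],
    [0,0,0,0,0,0],
    [0,0,0,0,0,0],
    [0,0,0,0,0,0]
  ]
}}

```text
clock: 8.52
tool_pos: [0.5365, -0.0338, 0.1931]
orientation: [180.0, 44.9, -96.1]
force: [-0.3, -0.1, -0.8]
opening: 0.0226
```

```bash
sed -i 's/M=np.array(\[.5515/M=np.array([.551/' m.py; python3 m.py t2.png 2>/dev/null
```

```text
tcp [ 0.5365 -0.0338  0.1931] u [ 0.075  0.702 -0.708]
side 0 lens z (tool) []
 axis off mm,deg [0. 0.] [0. 0.] rms nan 0 0
 lens [0.5422 0.0196 0.1394] dist 0.1045 aim err deg 0.62 miss [ 0.0009 -0.0005 -0.0004] elev 45.1
 crystal top [0.5502 0.0895 0.1036]
top 240 lens z (tool) [0.0757 0.0764 0.0764 0.0773 0.0778]
 axis off mm,deg [ 1.9 -0.2] [-0.6  0.3] rms 0.0016 91 82
 lens [0.5419 0.0188 0.1385] dist 0.1045 aim err deg 0.92 miss [ 0.0016 -0.0005 -0.0003] elev 44.5
 crystal top [0.5532 0.091  0.1016]
```

View pics/t2.png

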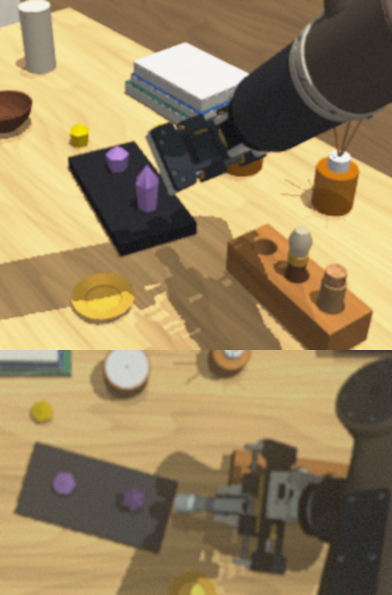

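The pose holds: the lens is at (185,503) in the top view, about 104.5 mm from the crystal's middle, with under 1° of aim error and a tilt of about 45°. Nothing else has moved, so I'm handing in.

```bash
python3 -c "
from plant import ctrl
print(ctrl.get_obs()['qvel'].round(2)); print(ctrl.close_job())"
```

```text
[ 0.03  0.01  0.01 -0.04  0.08  0.12]
the job is handed in; nothing more can be done
None
```

The torch is out of its socket and held still in the air, tilted to about 45° and aimed at the middle of the taller crystal. I handed the job in at about 8.6 s.

**How it went:** I gripped the torch from above, lifted it 150 mm straight up, tilted it, then moved it into place from the holder side.

**Last checks:**

| Check | Result |
|---|---|
| Lens to crystal middle | about 104.5 mm |
| Aim error | about 0.9° (about 1.7 mm off the middle) |
| Tilt | 44.5–45° |
| Joint speeds | about 0.1°/s or less |
| Wrist force | under 3 N in every reading |

- **Other objects:** in the last pictures the crystals, brush, tube and everything else in view looked unmoved. I did not re-measure them individually.
- **Only one view of the torch:** the gripper hid the torch from the side camera, so the final fit used the top view's depth plus the arm's own pose. These two agreed within about 1 mm.
- **Crystal tip noise:** the last tip readings differed by up to 3 mm between views, so I aimed using the first, clearer measurements.
- **Finger opening:** it read 22.6–23.2 mm on a 24 mm body, but the torch did not slip.

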